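# Set the letter stand's sliding leg at its mark and squeeze the cam lever shut

## Robot

A 6-joint arm with a two-finger parallel gripper is mounted at the origin on the work surface. World frame = base frame: x ahead of the robot, y to its left, z up, the work surface at z = 0. Lengths are in m, angles in rad, forces in N, time in s.
With the tool pointing down it reaches from about 0.25 to 0.725 m from the base axis. Payload 4 kg.
Tool frame: the origin (TCP) lies on the centre line of the jaws, within the pads' length; the fingertips stand ahead of it and the grasp point (between the pads) lies 11 mm behind it (manip.finger_overhang is the z of the fingertips in the tool frame, in m); z points along the fingers, y is the line along which they close (so a half turn about z gives the same grasp; the last joint's range is limited). The gripper opens to 85 mm and grips with 20 to 120 N. Pads are 22 mm wide; open, the fingers measure 114 mm over their backs; the gripper's body (76 mm by 85 mm) begins 54 mm behind the grasp point. The pads swing forward as they close: fully open they stand 13 mm farther back than shut.
Start: joints at [1.318, 0.241, 0.005, 1.335, 0, 1.571], TCP at [0.125, 0.484, 0.239] pointing down, gripper open.
Joint ranges: [-2.72, 2.72], [-1.05, 1.87], [-1.09, 1.28], [-1.99, 2.15], [-1.42, 1.44], [-3.14, 3.14]. Speed limits (rad/s): [2.79, 2.79, 3.14, 3.14, 3.14, 3.14].

## Interface

Orientations are given as [roll, pitch, yaw] about the fixed x, y, z axes, in that order (R = Rz(yaw) Ry(pitch) Rx(roll)).
In Python, from workcell import manip gives the robot as it stands.
- The arm moves only by the shell command python3 -m jog 'ROWS' [FORCE]. ROWS is JSON, a list of rows, each a list of 5 numbers: the shift along the tool's x, y, z in units of 30 mm (1.0 is 30 mm), then the turn about the tool's z in degrees, then the closure, from -1 (fully open) to 1 (shut). A call has 1 to 20 rows; each row shifts and turns the commanded pose from where the row before left it, along the tool's axes as they then stand; what a row does not reach is not made up. A row lasts 1/12 s, in which the tool goes at most 41.7 mm and 7.16 degrees, less where a joint would pass 70% of its speed; a pose out of reach is approached as far as the arm can. A call is refused whole if a number of a shift passes 1 or a number of a turn 7.16, either way. A call with a gripper value outside its range is refused whole. The fingers move at their own pace and stop on an object; FORCE is the grip in N (left out, the last holds). Time passes only in rows, so rows that do not move let the fingers close. It gives the time, the measured TCP pose, the force, the opening and the grip force at its end, in the units of the state.
- manip.get_state(): the state, without advancing time (a new reading comes with each control period).
- manip.grab_frame(name): name is "scene" or "side" or "wrist"; returns a dict with "img" (420x560x3 uint8, blue, green, red), "range_z" (420x560 float32, m along the optical axis (not along the pixel's ray), 0 where there is no reading), "camera_matrix" (3x3 intrinsics, pixels), "position" and "attitude" of the camera in the world; the wrist camera has in their place "T_tool_cam" (4x4, takes a point from camera to tool coordinates, whose origin is the TCP and whose axes are the flange's). Camera axes: x right, y down, z forward; pixel columns grow to the right and rows downward; lengths in m; the calibration is good to about 2 mm. The wrist camera is an equidistant fisheye: a pixel r from the principal point sees the ray r / f radians off the axis. A picture is of the moment at which its call begins: read the wrist's pose just before it.
- manip.hand_in(): hands the job in; it is judged then, once.
The state is a dict: "time": time; "joints": joint angles; "qvel": joint speeds; "effort": joint torques, N m; "position": TCP position; "tcp_rot": TCP orientation; "wrist_force": force on the tool from outside, world axes, zero at the start; "torque": the same for the moment, N m; "grip_width": opening from 0.0 (shut) to 1.0 (fully open); "gripper_force": force on a finger pad.
Only numpy, scipy, OpenCV 4.12 (cv2) and the standard library are available. Lean on these libraries where they do the work, as an engineer would, in place of code of your own. Each camera call takes 0.05 s, during which the arm holds its last target. There are 200 camera calls.

## Task

Pull the letter stand's sprung sliding leg out until its cross-bar foot lines up with the small steel pointer beside it, with the cam lever still standing open; then, without letting the leg slip back, squeeze the lever fully closed against the leg's bar. Finish still holding: stop with the fingers squeezing lever and bar together, the leg at the mark, so that I can tighten the lock screw. Do not shift the pointer or disturb the other things on the console.

Things in the scene. Friction and masses are not known exactly. Their poses are not given: they have to be found in the camera images.
- stand: Letter stand, fixed: light wood base 320 x 142 x 20 mm, upright (to 245 mm) at one end with an empty spring clip. Origin on the console, straight under the leg's centre line. x: the way the leg slides out, away from the upright; z up. Base spans x -130 to +190, y -92 to +50 mm. A grey sleeve (x -120 to -15 mm, 32 mm wide, top at z 95 mm) guides the leg.
- leg (a joint): How far the leg is pulled out along stand +x, m: 0 in (start), 0.085 at its stop. Level aluminium bar 14 mm wide (y -7 to +7 mm), 24 mm high (z 63 to 87 mm), ending in a black cross-bar foot. A spring draws it in with 3 N (in) to 5 N (out) plus 0.4 N friction: let go, it slips back. It cannot move sideways.
- foot_centre (a point): Centre of the cross-bar foot, which is 10 mm thick along x, 100 mm wide along y, z 60 to 90 mm; on the leg's centre line at stand x = 80 mm + leg value, z 75 mm; axes as the stand's. Two fingers straddling bar and open lever from above, just inside the foot, can hook the foot's inner face and drag the leg out.
- lever (a joint): Angle of the cam lever, rad: 0 closed (flat along the bar), 0.22 to 0.32 at the start, stop at 0.36. Dark steel flat, 6 mm thick, 24 mm high, carried by the leg on its -y side. Closed it lies at stand y -8 to -14 mm: bar and lever together are then 21 mm thick, centred on y = -3.5 mm. Stiff hinge (0.12 N m, 2 N at the free end); it stays where it is left.
- lever_tip (a point): Free end of the lever (mid height, mid thickness), 74 mm from its upright hinge pin, which is at stand x = -5 mm + leg value, y = -11 mm. The free end points to the foot and ends 6 mm short of its inner face when closed; open, it swings out to -y, its outer corner reaching y -30 to -38 mm.
- pointer (a joint): Position of the pointer on its low wooden track, m: 0 to 0.035 along stand +x; different each time. It stays put unless pushed with over 6 N.
- pointer_edge (a point): Centre of the top of the pointer, a dark steel block 8 mm (x) by 28 mm (y), standing 20 mm above its track, top 46 mm above the console, at stand x = 120 mm + pointer value, y = -70 mm: just beyond the foot's end on the lever's side. Axes as the stand's. The leg is at the mark when the foot's centre has the same stand x as this point.
- bowl: White ceramic key bowl, 150 mm wide, 60 mm high, with a key ring in it; bystander. Origin under its centre.
- case: Black hard sunglasses case 168 x 70 x 55 mm, shut; bystander. Origin under its centre, x along its length.
- flashlight: Aluminium flashlight 140 mm long, 36 mm high, lying along its x beside the stand; bystander. Origin under its middle.
- stopper: Green glass bottle stopper, 44 mm wide, 62 mm high, standing beside the stand's lever side; bystander. Origin under its centre.

How it is judged:
By the outcome, as a careful person would: the job done as asked, in the order asked, and still so for the second after the job is handed in, while the arm keeps its last pose, push and grip.
It also fails if it takes over 32 s, if anything falls off the work surface, if the arm or the gripper's body presses on something with over 40 N, if the wrist force passes 120 N, or if a joint passes its speed limit or range.

## Working session

There is one attempt and no reset: what is moved stays moved. The work goes in short steps, Python scripts to look and compute and a shell command to move; the robot and the scene stay as the last step left them, time stands still between calls to the robot, and variables do not carry over. Pictures are saved under pics/ and viewed, at most 10 in all, crops included, and the job is handed in when it is done.

```bash
mkdir -p pics; ls; cat > h.py <<'E'
import numpy as np, cv2
from workcell import manip
from scipy.spatial.transform import Rotation as R
def rot(a):
    a=np.array(a,float)
    return a if a.shape==(3,3) else (R.from_euler('xyz',a).as_matrix() if a.size==3 else R.from_quat(a).as_matrix())
def cloud(f):
    K=f['camera_matrix'];z=f['range_z'];v,u=np.mgrid[:z.shape[0],:z.shape[1]]
    p=np.stack([(u-K[0,2])/K[0,0]*z,(v-K[1,2])/K[1,1]*z,z],-1)
    return p@rot(f['attitude']).T+np.array(f['position'])
E
python3 - <<'E'
from h import *
print(manip.get_state(), manip.finger_overhang)
for n in ['scene','side']:
    f=manip.grab_frame(n); print(n,f['camera_matrix'],f['position'],f['attitude'])
    cv2.imwrite(f'pics/{n}0.png',f['img']); np.savez(f'{n}0.npz',**f)
E
```

```text
pics
{'time': 0.0, 'joints': array([ 1.31799479e+00,  2.41428891e-01,  3.69648132e-03,  1.33519143e+00,
       -1.49966201e-05,  1.57080813e+00]), 'qvel': array([-2.80916085e-05, -2.29839835e-03,  1.17424017e-03,  1.30943472e-03,
        1.23458089e-03,  1.03634493e-03]), 'effort': array([ 1.14656730e-03, -3.72314751e+01,  2.52410102e+01,  1.69436244e-02,
        1.07986266e-04, -7.30480934e-06]), 'position': array([0.12490651, 0.48350084, 0.2383944 ]), 'tcp_rot': array([-3.13946514e+00,  1.50216911e-05,  2.88877935e+00]), 'wrist_force': array([-0.0518249 ,  0.07850781, -0.51768844]), 'torque': array([ 0.00629561,  0.02713259, -0.0527334 ]), 'gripper_force': 0.0, 'grip_width': 1.0007072151087688} 0.008
scene [[492.5458067    0.         276.97691608]
 [  0.         492.5458067  206.06381751]
 [  0.           0.           1.        ]] [ 1.04314603 -0.70932559  1.11684671] [-2.46711424e+00 -1.27660264e-03  6.00575679e-01]
side [[428.30301577   0.         276.02770312]
 [  0.         428.30301577 208.56766634]
 [  0.           0.           1.        ]] [ 0.5234424 -0.9283207  0.8468212] [-2.27453724 -0.01512893 -0.01383353]
```

View pics/scene0.png

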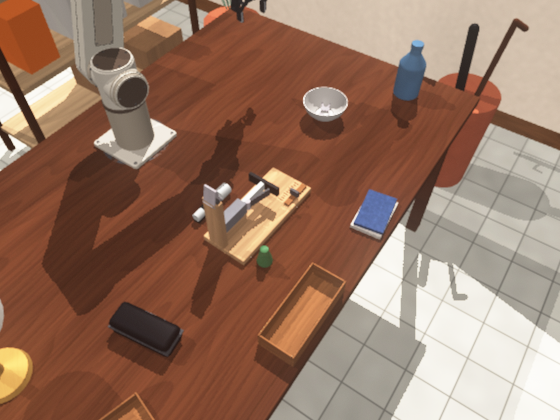

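View pics/side0.png

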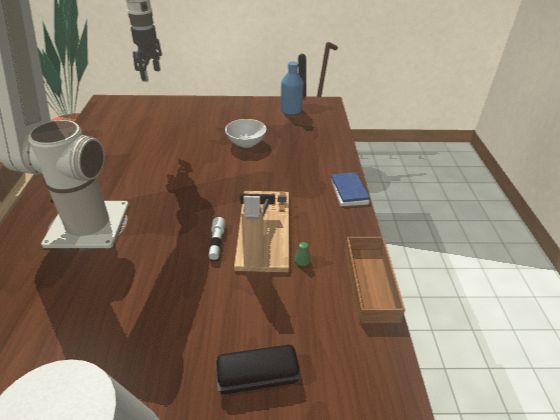

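The scene picture shows the stand with its upright at (215,215), the foot at (263,184) and the pointer near (295,192). In the side view the foot is at (258,198) and the pointer at (282,202). The stand's +x points roughly along world +y.

```bash
python3 - <<'E'
from h import *
for n,(x0,x1,y0,y1) in {'scene':(190,325,160,275),'side':(205,325,180,280)}.items():
    f=dict(np.load(n+'0.npz')); P=cloud(f); 
    sub=P[y0:y1,x0:x1].reshape(-1,3); c=f['img'][y0:y1,x0:x1].reshape(-1,3).astype(int)
    # table level check
    print(n,'table z',np.median(sub[np.abs(sub[:,2])<.008][:,2]))
    for lo,hi,l in [(.014,.0255,'base'),(.038,.055,'ptr'),(.08,.098,'foot/leg')]:
        m=(sub[:,2]>lo)&(sub[:,2]<hi); q=sub[m]; 
        if l=='base':
            wood=(c[m][:,2]>110)&(c[m][:,2]-c[m][:,0]>25); q=q[wood]
        if len(q)<3: continue
        r=cv2.minAreaRect((q[:,:2]*1000).astype(np.float32)); print(l,len(q),r,q[:,2].mean())
        if l!='base':
            d=c[m].max(1)<75
            qq=q[d]; print('  dark',len(qq),qq.min(0) if len(qq) else'',qq.max(0) if len(qq) else '', qq.mean(0) if len(qq) else '')
    cv2.imwrite(f'pics/{n}c.png',cv2.resize(f['img'][y0:y1,x0:x1],None,fx=4,fy=4,interpolation=cv2.INTER_CUBIC))
a=cv2.imread('pics/scenec.png');b=cv2.imread('pics/sidec.png')
E
```

```text
scene table z -0.003081083795228201
base 2626 ((476.5169372558594, -27.43145751953125), (322.347900390625, 219.97996520996094), 88.12873840332031) 0.017547214462380435
ptr 313 ((574.4652099609375, -85.60906982421875), (298.1350402832031, 293.4714660644531), 36.624488830566406) 0.04594952751116921
  dark 2 [0.57778737 0.06854943 0.03938754] [0.57965377 0.07098404 0.04051865] [0.57872057 0.06976673 0.03995309]
foot/leg 747 ((486.8954162597656, -78.19964599609375), (218.69569396972656, 102.98297882080078), 86.00688171386719) 0.08759473871877448
  dark 63 [ 0.44702952 -0.04890798  0.08001821] [0.54535601 0.02454684 0.09208364] [0.49754962 0.01576767 0.0849774 ]
side table z -0.0014031785203079128
base 2084 ((492.8072509765625, -23.736648559570312), (324.07489013671875, 183.27706909179688), 87.3888168334961) 0.018614697520414836
ptr 173 ((580.175537109375, -71.40753173828125), (288.4775085449219, 146.13839721679688), 70.82905578613281) 0.0454274481736044
  dark 6 [0.55539689 0.07018715 0.03901245] [0.57645798 0.07280419 0.04287933] [0.56689551 0.07190598 0.04074136]
foot/leg 262 ((489.2893981933594, -76.3005142211914), (221.243408203125, 99.61528015136719), 86.4336166381836) 0.08722385923326675
  dark 84 [ 0.4456788  -0.03203003  0.08026692] [0.53953849 0.02972701 0.09145371] [0.50532032 0.01951067 0.08575106]
```

View pics/scenec.png

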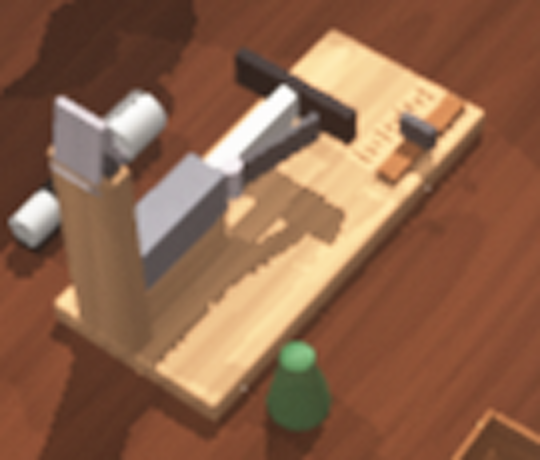

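The crop shows the stand clearly: foot at (295,95), the open lever's end at (312,125), the pointer at (418,130) and the stopper at (298,385). I'll turn to the stand's yaw and travel above it for a wrist view.

```bash
python3 -m jog '[[0,0,0,7,-1],[0,0,0,7,-1],[0,0,0,7,-1],[0,0,0,7,-1],[0,0,0,7,-1],[0,0,0,7,-1],[0,0,0,7,-1],[0,0,0,7,-1],[0,0,0,7,-1],[0,0,0,7,-1],[0,0,0,7,-1]]' 40
python3 -m jog '[[-1,0.77,0,0,-1],[-1,0.77,0,0,-1],[-1,0.77,0,0,-1],[-1,0.77,0,0,-1],[-1,0.77,0,0,-1],[-1,0.77,0,0,-1],[-1,0.77,0,0,-1],[-1,0.77,0,0,-1],[-1,0.77,0,0,-1],[-1,0.77,0,0,-1],[-1,0.77,0,0,-1],[-1,0.77,0,0,-1],[-1,0.77,0,0,-1],[-1,0.77,0,0,-1],[-0.5,0.5,0,0,-1],[0,0,0,0,-1]]'
python3 - <<'E'
from h import *
s=manip.get_state(); f=manip.grab_frame('wrist'); print(s['position'],s['tcp_rot'],f['T_tool_cam'],f['camera_matrix'])
cv2.imwrite('pics/w1.png',f['img']); np.savez('w1.npz',p=s['position'],r=s['tcp_rot'],**f)
E
```

```text
time: 1.02
position: [0.125, 0.4837, 0.2388]
tcp_rot: [-3.141, 0.001, 1.539]
wrist_force: [0.5, 0.1, -0.4]
grip_width: 1.006
gripper_force: 0.0
time: 2.35
position: [0.4543, 0.0374, 0.2387]
tcp_rot: [3.141, 0.001, 1.539]
wrist_force: [-0.6, 0.5, 0.2]
grip_width: 1.002
gripper_force: 0.0
[0.45432639 0.03736801 0.23865496] [3.14104248e+00 1.06090995e-03 1.53942177e+00] [[ 6.32167045e-04 -9.63676276e-01 -2.67072343e-01  6.74147023e-02]
 [ 9.99999740e-01  7.01531465e-04 -1.64308845e-04 -8.99370363e-04]
 [ 3.45700187e-04 -2.67072170e-01  9.63676469e-01 -1.35246759e-01]
 [ 0.00000000e+00  0.00000000e+00  0.00000000e+00  1.00000000e+00]] [[325.1922621   0.        274.2629229]
 [  0.        325.1922621 207.2350488]
 [  0.          0.          1.       ]]
```

View pics/w1.png

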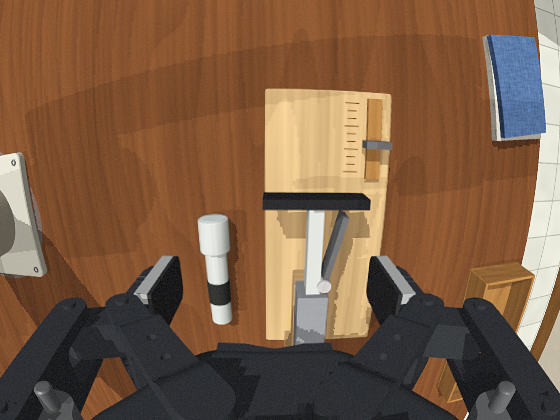

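The wrist view shows the foot (263–370, rows 194–209), pointer (362–392, ~row 145), white bar (~315), lever tip (~(345,212)) and base corners (265,89), (391,95), (264,340). I'll ray-cast the edges.

```bash
cat >> h.py <<'E'
def wray(f,uv):
    K=f['camera_matrix'];uv=np.atleast_2d(np.array(uv,float)); d=(uv-K[:2,2])/K[0,0]; r=np.linalg.norm(d,axis=1,keepdims=True)+1e-12
    return np.hstack([np.sin(r)*d/r,np.cos(r)])
def wplane(f,uv,z):
    Rt=rot(f['r']);T=f['T_tool_cam']; o=Rt@T[:3,3]+f['p']; d=wray(f,uv)@T[:3,:3].T@Rt.T
    return o+d*((z-o[2])/d[:,2])[:,None]
def edge(f,cols,r0,r1,sign,vert=True):
    """subpixel strongest brightness step (sign*gradient) along rows (or along columns if not vert)"""
    g=cv2.cvtColor(f['img'],cv2.COLOR_BGR2GRAY).astype(float)
    if not vert: g=g.T
    g=cv2.GaussianBlur(g,(3,3),0.8); out=[]
    for c in cols:
        d=sign*(g[r0+1:r1+1,c]-g[r0-1:r1-1,c]); i=int(np.clip(d.argmax(),1,len(d)-2)); a,b,e=d[i-1:i+2]
        i2=i+0.5*(a-e)/(a-2*b+e+1e-9); out.append((c,r0+i2) if vert else (r0+i2,c))
    return np.array(out)
E
cat > m.py <<'E'
from h import *
import sys
f=dict(np.load('w1.npz'))
def lin(p): 
    vx,vy,x,y=cv2.fitLine(p[:,:2].astype(np.float32),cv2.DIST_HUBER,0,1e-4,1e-4).ravel(); return np.array([vx,vy])*np.sign(vy+.0 if abs(vy)>abs(vx) else vx),np.array([x,y])
def show(n,p): d,c=lin(p); print(n,'ang %.2f'%np.degrees(np.arctan2(d[1],d[0])),'c',c.round(4),'spread',np.std((p[:,:2]-c)@[-d[1],d[0]]).round(4)); return d,c
E_=edge
L=wplane(f,E_(f,range(110,185,3),255,275,1,False),.02); show('base left y=+50',L)
T=wplane(f,E_(f,range(270,345,3),82,97,1),.02); show('base far x=190',T)
F=wplane(f,np.vstack([E_(f,range(270,304,3),203,218,1),E_(f,range(350,364,2),203,218,1)]),.09); show('foot inner top',F)
bl=wplane(f,E_(f,range(222,270,4),298,314,1,False),.087); show('bar +7',bl)
br=wplane(f,E_(f,range(222,270,4),316,330,-1,False),.087); show('bar -7',br)
pn=wplane(f,E_(f,range(366,388,2),145,154,1),.046); show('ptr near',pn)
pf=wplane(f,E_(f,range(366,388,2),136,146,-1),.046); show('ptr far',pf)
cv2.imwrite('pics/w1c.png',cv2.resize(f['img'][80:230,255:400],None,fx=4,fy=4,interpolation=cv2.INTER_NEAREST))
E
python3 m.py
```

```text
base left y=+50 ang 87.81 c [0.4438 0.0717] spread 0.0
base far x=190 ang -2.05 c [0.4976 0.1371] spread 0.0001
foot inner top ang -1.91 c [0.4818 0.0229] spread 0.0001
bar +7 ang 88.41 c [ 0.4836 -0.0125] spread 0.0001
bar -7 ang 88.40 c [ 0.498  -0.0131] spread 0.0019
ptr near ang -6.37 c [0.5613 0.0744] spread 0.0024
ptr far ang -4.72 c [0.5614 0.083 ] spread 0.0003
```

View pics/w1c.png

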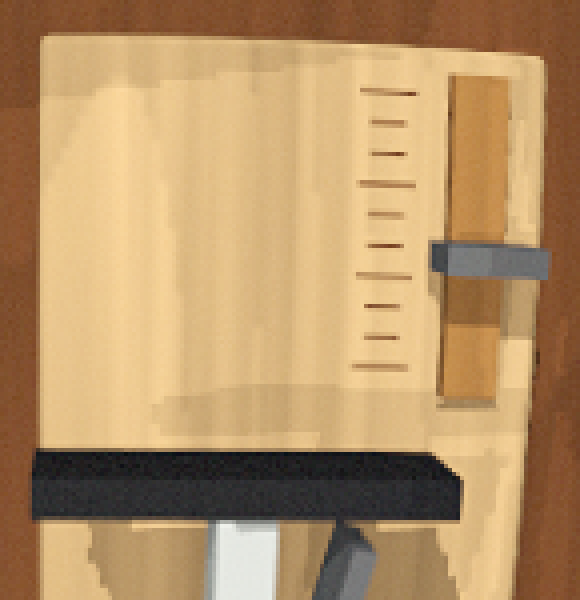

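```bash
python3 -m jog '[[-0.54,0.7,0,0,-1],[-0.54,0.69,0,0,-1],[0,0,0.9,0,-1],[0,0,0.9,0,-1],[0,0,0.9,0,-1],[0,0,0.9,0,-1],[0,0,0.4,0,-1],[0,0,0,0,-1]]'
python3 - <<'E'
from h import *
s=manip.get_state(); f=manip.grab_frame('wrist'); print(s['position'],s['wrist_force'])
cv2.imwrite('pics/w2.png',f['img']); np.savez('w2.npz',p=s['position'],r=s['tcp_rot'],**f)
exec(open('m.py').read().split("E_=edge")[0].split("f=dict")[0])
g=dict(np.load('w1.npz'))
# pointer edges by fixed columns, in stand s
e=np.array([.0349,.9994])
for nm,a,b,sg in [('near',145,154,1),('far',136,146,-1)]:
    p=wplane(g,edge(g,range(368,390,2),a,b,sg),.046); print(nm,(p[:,:2]@e).round(4))
E
```

```text
time: 3.07
position: [0.4892, 0.0081, 0.1158]
tcp_rot: [-3.133, 0.0, 1.547]
wrist_force: [-0.4, 0.2, -0.7]
grip_width: 1.002
gripper_force: 0.0
[0.48915858 0.00811063 0.11579986] [-0.37821024  0.1795751  -0.70783247]
near [0.0902 0.0957 0.0894 0.0962 0.0981 0.0935 0.0931 0.093  0.0931 0.0931
 0.093 ]
far [0.1027 0.1029 0.1028 0.1029 0.1027 0.1027 0.1025 0.1022 0.1021 0.1019
 0.1017]
```

View pics/w2.png

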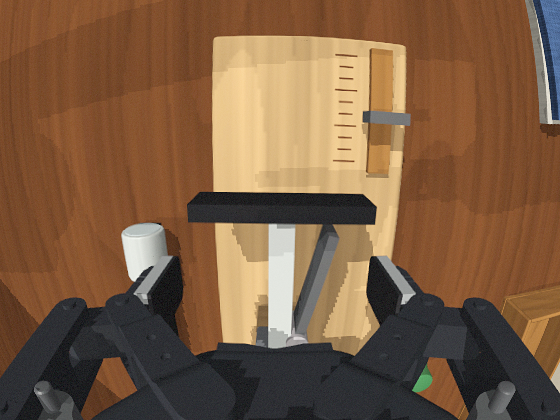

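Fingers straddle the bar and lever, with the centre about 6 mm short in stand −y. The pointer is nearly at nadir here, at (362–411, rows 112–125), which is good for measuring it.

```bash
python3 -m jog '[[0,0,0,0,-1],[0,0,0,0,-1]]'; cat > q.py <<'E'
from h import *
import sys
e=np.array([.0349,.9994]);n=np.array([-.9994,.0349])
def snap(k):
    s=manip.get_state(); f=manip.grab_frame('wrist'); cv2.imwrite(f'pics/{k}.png',f['img']); f.update(p=s['position'],r=s['tcp_rot']); np.savez(k+'.npz',**f)
    p=s['position'][:2]; print('tcp s,t,z',(p@e).round(4),(p@n).round(4),s['position'][2].round(4),'yaw',s['tcp_rot'][2].round(4),'F',s['wrist_force'].round(1)); return f
def rep(nm,f,cols,a,b,sg,z):
    q=wplane(f,edge(f,cols,a,b,sg),z)[:,:2]@e; print(nm,np.median(q).round(4),q.round(4)[::3])
E
python3 - <<'E'
from q import *
f=snap('w3')
rep('near',f,range(374,408,2),117,130,1,.046)
rep('far',f,range(374,408,2),106,118,-1,.046)
rep('foot in',f,list(range(220,262,3)),215,230,1,.09)
E
```

```text
time: 3.28
position: [0.4938, 0.0075, 0.1208]
tcp_rot: [3.139, -0.0, 1.546]
wrist_force: [-0.2, -0.2, 0.3]
grip_width: 0.996
gripper_force: 0.0
tcp s,t,z 0.0248 -0.4933 0.1208 yaw 1.5457 F [-0.2 -0.2  0.3]
near 0.0927 [0.0905 0.0916 0.0923 0.0929 0.0908 0.0964]
far 0.1008 [0.1012 0.1011 0.1008 0.1007 0.0986 0.1035]
foot in 0.0392 [0.0393 0.0393 0.0393 0.0392 0.0392]
```

```bash
python3 -m jog '[[0,0.04,0.4,0.5,-1],[0,0,0.4,0,-1],[0,0,0.4,0,-1],[0,0,0.4,0,-1],[0,0,0.35,0,-1],[0,0,0,0,-1],[0,0,0,0,-1],[0,0,0,0,-1]]'
python3 - <<'E'
from q import *
snap('w4')
E
```

```text
time: 4.0
position: [0.4951, 0.007, 0.062]
tcp_rot: [3.139, -0.0, 1.536]
wrist_force: [0.8, 0.3, 0.6]
grip_width: 0.999
gripper_force: 0.0
tcp s,t,z 0.0243 -0.4946 0.062 yaw 1.5362 F [0.8 0.3 0.6]
```

```bash
python3 -m jog '[[0.15,0,0,0,-1],[0.2,0,0,0,-1],[0.2,0,0,0,-1],[0.2,0,0,0,-1],[0.2,0,0,0,-1],[0.2,0,0,0,-1],[0.2,0,0,0,-1],[0.2,0,0,0,-1],[0.1,0,0,0,-1],[0,0,0,0,-1],[0,0,0,0,-1],[0,0,0,0,-1]]'
python3 - <<'E'
from q import *
snap('w5')
E
```

```text
time: 5.05
position: [0.4958, 0.0565, 0.0607]
tcp_rot: [-3.141, -0.0, 1.536]
wrist_force: [1.8, -3.2, 2.3]
grip_width: 1.001
gripper_force: 1.9
tcp s,t,z 0.0737 -0.4936 0.0607 yaw 1.5361 F [ 1.8 -3.2  2.3]
```

View pics/w5.png

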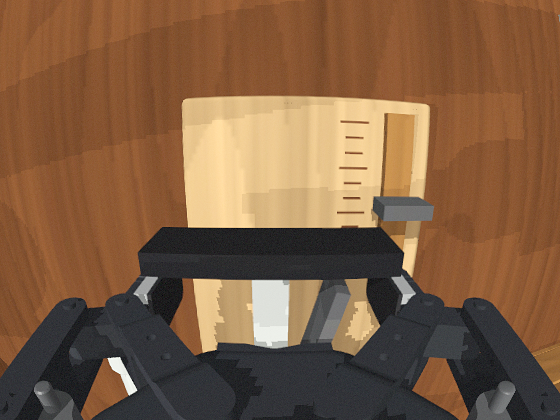

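The foot is hooked (inner top edge at row ~278), the lever is still open, and the pointer is at (374–433, rows 197–221).

```bash
python3 - <<'E'
from q import *
f=dict(np.load('w5.npz'))
rep('foot in',f,list(range(195,250,3))+list(range(294,312,3)),268,288,1,.09)
rep('foot out',f,list(range(250,320,4)),240,262,1,.09)
rep('ptr near',f,range(384,430,3),212,230,1,.046)
g=cv2.cvtColor(f['img'],cv2.COLOR_BGR2GRAY); print(g[190:228,410].tolist(), g[225:285,230].tolist())
E
```

```text
foot in 0.0842 [0.0842 0.0843 0.0842 0.0842 0.0842 0.0842 0.0843 0.0843 0.0843]
foot out 0.0943 [0.0943 0.0943 0.0944 0.0944 0.0942 0.0942]
ptr near 0.0919 [0.0956 0.089  0.0911 0.0926 0.0928 0.088 ]
[191, 192, 193, 193, 195, 197, 167, 101, 90, 96, 89, 92, 90, 91, 84, 90, 116, 115, 115, 115, 117, 113, 116, 115, 116, 115, 120, 117, 118, 117, 116, 147, 145, 143, 145, 144, 144, 144] [217, 221, 197, 28, 37, 27, 33, 29, 29, 35, 32, 30, 36, 38, 31, 31, 34, 37, 34, 40, 35, 37, 33, 36, 37, 29, 36, 39, 34, 29, 52, 44, 44, 48, 49, 50, 47, 42, 44, 42, 48, 36, 50, 42, 41, 51, 42, 42, 45, 39, 40, 47, 44, 33, 75, 176, 168, 166, 168, 167]
```

```bash
python3 - <<'E'
from q import *
f=dict(np.load('w5.npz'))
print(wplane(f,[[410,205.5],[410,220.5]],.046)[:,:2]@e)
for c0 in (395,405,415,425):
  rep('near',f,range(c0,c0+8),217,224,1,.046); rep('far',f,range(c0,c0+8),202,209,1,.046)
E
```

```text
[0.10057944 0.09258268]
near 0.0912 [0.0909 0.0941 0.0911]
far 0.1007 [0.1006 0.1007 0.1007]
near 0.0926 [0.0911 0.0926 0.0926]
far 0.1006 [0.1007 0.1006 0.1006]
near 0.0927 [0.0927 0.0927 0.0941]
far 0.1006 [0.1006 0.1007 0.1006]
near 0.0942 [0.0941 0.0943 0.0906]
far 0.1006 [0.1006 0.1006 0.1006]
```

```bash
python3 -m jog '[[0.1,0.03,0,0,-1],[0.1,0,0,0,-1],[0.05,0,0,0,-1],[0,0,0,0,-1],[0,0,0,0,-1],[0,0,0,0,-1]]'
cat > c.py <<'E'
from q import *
import sys
f=snap(sys.argv[1]); g=cv2.cvtColor(f['img'],cv2.COLOR_BGR2GRAY)
rep('foot in',f,list(range(195,240,3)),268,300,1,.09)
rep('foot out',f,list(range(250,320,4)),245,268,1,.09)
rep('far',f,range(400,426,2),208,240,1,.046)
print(g[205:245,412].tolist())
E
python3 c.py w6
```

```text
time: 5.6
position: [0.4962, 0.0639, 0.0605]
tcp_rot: [-3.14, -0.0, 1.536]
wrist_force: [-2.3, -4.0, 3.0]
grip_width: 0.997
gripper_force: 2.0
tcp s,t,z 0.0812 -0.4936 0.0605 yaw 1.5362 F [-2.3 -4.   3. ]
foot in 0.0917 [0.0916 0.0917 0.0918 0.0917 0.0917]
foot out 0.1018 [0.1015 0.1017 0.1018 0.1016 0.1018 0.1018]
far 0.1005 [0.1006 0.1006 0.0927 0.1006 0.1005]
[198, 198, 197, 202, 182, 84, 89, 93, 94, 92, 91, 94, 91, 91, 93, 114, 116, 119, 118, 120, 119, 119, 114, 118, 118, 116, 117, 115, 117, 129, 154, 150, 150, 151, 152, 151, 151, 151, 150, 170]
```

```bash
python3 -m jog '[[0,0,0,0,-0.8],[0,0,0,0,-0.6],[0,0,0,0,-0.4],[0,0,0,0,-0.2],[0,0,0,0,0],[0,0,0,0,0.2],[0,0,0,0,0.35],[0,0,0,0,0.5],[0,0,0,0,0.7],[0,0,0,0,1],[0,0,0,0,1],[0,0,0,0,1],[0,0,0,0,1],[0,0,0,0,1],[0,0,0,0,1],[0,0,0,0,1]]' 50
python3 c.py w7
```

```text
time: 6.98
position: [0.4974, 0.0639, 0.0618]
tcp_rot: [3.14, -0.0, 1.537]
wrist_force: [-1.0, -5.4, 8.1]
grip_width: 0.224
gripper_force: 51.1
tcp s,t,z 0.0813 -0.4948 0.0618 yaw 1.5369 F [-1.  -5.4  8.1]
foot in 0.0918 [0.0918 0.0918 0.0918 0.0879 0.092 ]
foot out 0.1017 [0.1017 0.1017 0.1017 0.1017 0.1016 0.1018]
far 0.1005 [0.1005 0.0926 0.0926 0.1006 0.1006]
[203, 204, 206, 194, 114, 90, 93, 96, 94, 98, 97, 94, 95, 91, 106, 122, 119, 119, 120, 116, 121, 120, 118, 119, 119, 115, 118, 120, 117, 152, 151, 153, 148, 153, 151, 162, 170, 174, 172, 170]
```

View pics/w7.png

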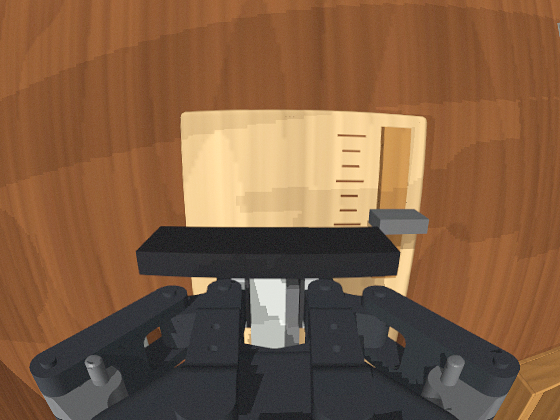

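The fingers are shut on bar and lever at 51 N. The lever lies parallel to the bar (cols 287–303), and the foot (inner edge row ~275) is still level with the undisturbed pointer. One more settle check, then hand in.

```bash
python3 -m jog '[[0,0,0,0,1],[0,0,0,0,1],[0,0,0,0,1],[0,0,0,0,1],[0,0,0,0,1],[0,0,0,0,1]]' 50
python3 c.py w8 && python3 - <<'E'
from q import *
f=dict(np.load('w8.npz'))
# lever/bar right edges direction at top
for nm,a,b,sg in [('bar +7',240,258,1),('lever outer',294,312,1)]:
    p=wplane(f,edge(f,range(284,325,4),a,b,sg,False),.087)[:,:2]; print(nm,(p@n+.491).round(4))
print(manip.hand_in())
E
```

```text
time: 7.53
position: [0.4973, 0.0639, 0.0618]
tcp_rot: [3.141, -0.0, 1.537]
wrist_force: [-1.2, -5.4, 9.3]
grip_width: 0.22
gripper_force: 51.1
tcp s,t,z 0.0813 -0.4948 0.0618 yaw 1.537 F [-1.2 -5.4  9.3]
foot in 0.0918 [0.0918 0.0918 0.0918 0.0911 0.092 ]
foot out 0.1017 [0.1017 0.1017 0.1017 0.1017 0.1017 0.1017]
far 0.1006 [0.1007 0.0926 0.0926 0.1006 0.1006]
[203, 204, 207, 193, 113, 96, 94, 95, 94, 95, 95, 94, 92, 92, 105, 121, 122, 116, 121, 122, 120, 119, 119, 120, 119, 117, 115, 118, 116, 156, 154, 151, 150, 152, 151, 162, 174, 172, 172, 172]
bar +7 [0.0066 0.0067 0.0067 0.0067 0.0068 0.0067 0.0067 0.0068 0.0066 0.0067
 0.0068]
lever outer [-0.0144 -0.0144 -0.0133 -0.0133 -0.0133 -0.0164 -0.0156 -0.0173 -0.0173
 -0.0175 -0.014 ]
the job is handed in; nothing more can be done
None
```

Handed in at 7.5 s: the foot lines up with the pointer to about 0.1 mm by the wrist camera, the lever looks closed flat along the bar, and the fingers are still squeezing both at 51 N, ready for the lock screw; the pointer did not move and I saw no sign of contact with the other items, though I did not photograph them again at the end.

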